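Stroke a control pad's unlock line

ROBOT

A 6-joint arm with a two-finger parallel gripper is mounted at the origin on the work surface; the furniture and walls round the work are solid. World frame = base frame: x ahead of the robot, y to its left, z up, the work surface at z = 0. Lengths are in m, angles in degrees, forces in N, time in s.
With the tool pointing down it reaches from about 0.25 to 0.725 m from the base axis. Payload 9.7 kg.
Tool frame: the origin (TCP) lies midway between the tips of the shut fingers; the grasp point (between the pads) lies 19 mm behind it; z points along the fingers, y is the line along which they close (so a half turn about z gives the same grasp; the last joint's range is limited). The gripper opens to 85 mm and grips with 20 to 120 N. Pads are 22 mm wide; open, the fingers measure 114 mm over their backs; the gripper's body (76 mm by 85 mm) begins 54 mm behind the grasp point. The pads swing forward as they close: fully open they stand 13 mm farther back than shut.
Start: joints at [-67.838, 4.979, 10.078, 95.1, 0, 90], TCP at [0.207, -0.509, 0.231] pointing down, gripper open.
Joint ranges: [-179.16, 179.16], [-48.56, 103.87], [-65.8, 70.77], [-126.05, 130.52], [-82.76, 87.17], [-180, 180]. Speed limits (degrees/s): [127.2, 127.2, 147.25, 180, 180, 180].

INTERFACE

Orientations are given as [roll, pitch, yaw] about the fixed x, y, z axes, in that order (R = Rz(yaw) Ry(pitch) Rx(roll)).
In Python, from workcell import bot gives the robot as it stands.
- The arm moves only by the shell command python3 -m crank 'ROWS' [FORCE]. ROWS is JSON, a list of rows, each an object with "gripper": the finger opening in mm, from 0 to 85.4; "travel": the shift along the tool's x, y, z in mm, a list of three; "twist": the turn, a rotation vector about the tool's x, y, z in rad, a list of three. In form: [{"gripper": gripper, "travel": [tx, ty, tz], "twist": [rx, ry, rz]}, ...]. A call has 1 to 12 rows; each row shifts and turns the commanded pose from where the row before left it, along the tool's axes as they then stand; what a row does not reach is not made up. A row lasts 1/8 s, in which the tool goes at most 62.5 mm and 10.7 degrees, less where a joint would pass 70% of its speed; a pose out of reach is approached as far as the arm can. A call is refused whole if a number of a shift passes 62.5 or a number of a turn 0.188, either way. A call with a gripper value outside its range is refused whole. The fingers move at their own pace and stop on an object; FORCE is the grip in N (left out, the last holds). Time passes only in rows, so rows that do not move let the fingers close. It gives the time, the measured TCP pose, the force, the opening and the grip force at its end, in the units of the state.
- bot.get_obs(): the state, without advancing time (a new reading comes with each control period).
- bot.camera(name): name is "scene" or "top" or "wrist"; returns the picture (400x640x3 uint8, red, green, blue); there is no depth.
- bot.calibration(name): a dict with "vfov" (degrees; the focal length in pixels is half the picture's height over the tangent of half this angle, whatever the lens; pixels are square), "cx", "cy" (the principal point, pixels), "camera_from_world" (4x4, takes a point from world to camera coordinates). Camera axes: x right, y down, z forward; pixel columns grow to the right and rows downward; lengths in m; the calibration is good to about 2 mm. A picture is of the moment at which its call begins: read the wrist's pose just before it. calibration takes no time and is no camera call; for the wrist camera it gives the pose at the moment of the call.
- bot.job_done(): hands the job in; it is judged then, once.
The state is a dict: "time": time; "q": joint angles; "qd": joint speeds; "joint_efforts": joint torques, N m; "ee_pos": TCP position; "tcp_rot": TCP orientation; "wrist_force": force on the tool from outside, world axes, zero at the start; "torque": the same for the moment, N m; "opening": finger opening in m; "grasp_force": force on a finger pad.
Only numpy, scipy, OpenCV 4.12 (cv2) and the standard library are available. Lean on these libraries where they do the work, as an engineer would, in place of code of your own. Each camera call takes 0.05 s, during which the arm holds its last target. There are 200 camera calls.

TASK

Unlock the white control pad on the bench: with the gripper shut and pointing straight down, touch the green dot on its black sprung plate from above and run the fingertips along the grey S-shaped line, over every white dot in turn, to the red dot. Do it in one unbroken stroke with a light touch: the plate should stay a little pressed all the way, never down on its stop. Then lift the fingers clear; do not grasp or shift the pad or anything standing on or round it.

Things in the scene. Friction and masses are not known exactly. Their poses are not given: they have to be found in the camera images.
- stroke_pad: low white control unit standing loose on rubber feet, 1.5 kg, 166 mm deep (its x) by 184 mm wide (its y), bezel top 25 mm above the bench; origin at the centre of its underside, z up. A black sprung plate fills its front (-x) part; its back (+x) part is a shallow ledge with a black rubber mat, 17 mm above the bench, on which a cork and a small brown vial stand
- plate (a joint): how far the black plate is pressed down, m: 0 = fully up, 0.008 = on its stop. It is sprung: it starts to sink at about 1.7 N, takes about 0.5 N more for each mm, and comes up again by itself. It sinks level wherever it is touched
- plate_top (a point): centre of the black plate's top face, 34 mm above the bench when up (it sinks with the plate). The plate is 96 mm (x) by 150 mm (y), and its axes are parallel to the unit's. A thin grey S-shaped line is printed on it through seven dots; seen along the unit's axes, the line runs smoothly as x = 20 mm * sin(2 pi t), y = 60 mm - 120 mm * t from this point, t from 0 (green dot) to 1 (red dot)
- mark0 (a point): green start dot, 15 mm across, on the plate's top face, about x 0, y 60 mm from plate_top along the unit's axes
- mark1 (a point): white dot number 1 from the green one, 9 mm across, on the plate's top face, about x 17, y 40 mm from plate_top along the unit's axes
- mark2 (a point): white dot number 2 from the green one, 9 mm across, on the plate's top face, about x 17, y 20 mm from plate_top along the unit's axes
- mark3 (a point): white dot number 3 from the green one, 9 mm across, on the plate's top face, about x 0, y 0 mm from plate_top along the unit's axes
- mark4 (a point): white dot number 4 from the green one, 9 mm across, on the plate's top face, about x -17, y -20 mm from plate_top along the unit's axes
- mark5 (a point): white dot number 5 from the green one, 9 mm across, on the plate's top face, about x -17, y -40 mm from plate_top along the unit's axes
- mark6 (a point): red end dot, 15 mm across, on the plate's top face, about x 0, y -60 mm from plate_top along the unit's axes
- cork: brown cork, 26 mm across and 26 mm high, standing loose on the unit's back ledge; origin at its underside. To be left alone
- brown_vial: small brown vial with a black cap, 33 mm across, 58 mm high, standing loose on the unit's back ledge; origin at its underside. To be left alone
- weighing_bottle: small lidded glass with orange contents, 36 mm across, 52 mm high, standing loose on the bench in front of the unit; origin at its underside. To be left alone
- small_jar: small jar with a grey cap, 44 mm across, 56 mm high, standing loose on the bench in front of the unit; origin at its underside. To be left alone

How it is judged (in metres and radians):
On the way, in this order (a step that is already met when the one before it is completed fails the run):
1. fingertips on the green start dot with the plate lightly pressed (horizontal distance between the grasp point and mark0 below 0.0095 m and z of the grasp point in the frame of plate_top below 0.035 m and value of joint plate above 0.0006 m), for 0.04 s.
2. fingertips on white dot 1 of the line with the plate lightly pressed (horizontal distance between the grasp point and mark1 below 0.0095 m and z of the grasp point in the frame of plate_top below 0.035 m and value of joint plate above 0.0006 m), for 0.04 s.
3. fingertips on white dot 2 of the line with the plate lightly pressed (horizontal distance between the grasp point and mark2 below 0.0095 m and z of the grasp point in the frame of plate_top below 0.035 m and value of joint plate above 0.0006 m), for 0.04 s.
4. fingertips on white dot 3 of the line with the plate lightly pressed (horizontal distance between the grasp point and mark3 below 0.0095 m and z of the grasp point in the frame of plate_top below 0.035 m and value of joint plate above 0.0006 m), for 0.04 s.
5. fingertips on white dot 4 of the line with the plate lightly pressed (horizontal distance between the grasp point and mark4 below 0.0095 m and z of the grasp point in the frame of plate_top below 0.035 m and value of joint plate above 0.0006 m), for 0.04 s.
6. fingertips on white dot 5 of the line with the plate lightly pressed (horizontal distance between the grasp point and mark5 below 0.0095 m and z of the grasp point in the frame of plate_top below 0.035 m and value of joint plate above 0.0006 m), for 0.04 s.
7. fingertips on the red end dot with the plate lightly pressed (horizontal distance between the grasp point and mark6 below 0.0095 m and z of the grasp point in the frame of plate_top below 0.035 m and value of joint plate above 0.0006 m), for 0.04 s.
At the end, for the whole second after the job is handed in: All dots stroked in order, green to red, each within 9.5 mm, plate pressed 0.6 mm or more; the plate is up again; the pad is flat, at rest, within 20 mm of its start; cork, vial, weighing bottle and jar stand upright within 30 mm of theirs (value of joint plate below 0.0005 m and distance of stroke_pad from where it was at the start of the episode below 0.02 m and angle between stroke_pad's own z axis and vertical below 0.05 rad and linear speed of stroke_pad below 0.01 m/s and distance of each of cork, brown_vial, weighing_bottle, small_jar from where it was at the start of the episode below 0.03 m and angle between each of cork, brown_vial, weighing_bottle, small_jar's own z axis and vertical below 0.2 rad); the robot touches nothing.
It fails at once if the plate is pushed down on its stop (more than 7.3 mm) (value of joint plate above 0.0073 m).
It fails at once if the stroke is broken: the fingertips are less than about 10 mm above the middle of the plate (more than 15 mm from both end dots along the plate's width) without pressing it (x of the grasp point in the frame of plate_top between -0.045 and 0.045 m and y of the grasp point in the frame of plate_top between -0.045 and 0.045 m and z of the grasp point in the frame of plate_top below 0.029 m and value of joint plate below 0.0003 m).
It fails at once if the pad is shifted more than 20 mm, lifted or tipped (distance of stroke_pad from where it was at the start of the episode above 0.02 m or height (world z) of stroke_pad above 0.008 m or angle between stroke_pad's own z axis and vertical above 0.08 rad).
It fails at once if a bystander is shifted more than 30 mm or lifted (distance of any of cork, brown_vial, weighing_bottle, small_jar from where it was at the start of the episode above 0.03 m or height (world z) of any of cork, brown_vial above 0.03 m or height (world z) of any of weighing_bottle, small_jar above 0.013 m).
It also fails if it takes over 48 s, if anything falls off the work surface, if the arm or the gripper's body presses on something with over 40 N, if the wrist force passes 120 N, or if a joint passes its speed limit or range.

## Working session

There is one attempt and no reset: what is moved stays moved. The work goes in short steps, Python scripts to look and compute and a shell command to move; the robot and the scene stay as the last step left them, time stands still between calls to the robot, and variables do not carry over. Pictures are saved under pics/ and viewed, at most 10 in all, crops included, and the job is handed in when it is done.

```bash
mkdir -p pics; python3 - <<'E'
from workcell import bot
import cv2,numpy as np
o=bot.get_obs(); print(o)
for n in("top","scene"):
    im=bot.camera(n); cv2.imwrite(f"pics/{n}0.png",im[...,::-1]); c=bot.calibration(n);print(n,c['vfov'],c['cx'],c['cy'],np.round(c['camera_from_world'],4).tolist())
E
```

```text
{'time': 0.0, 'q': array([-6.78400301e+01,  5.00926262e+00,  1.00345678e+01,  9.50998560e+01,
       -4.72077314e-04,  8.99992678e+01]), 'qd': array([-0.03092268, -0.02243558, -0.06527569,  0.01859419,  0.01389267,
        0.14124062]), 'joint_efforts': array([-1.82041873e-03, -5.20377874e+01,  4.64814055e+01,  1.60422223e-02,
       -1.61674907e-04, -1.58222448e-06]), 'ee_pos': array([ 0.20736646, -0.50915878,  0.23060172]), 'tcp_rot': array([-1.79925449e+02,  4.71124243e-04,  2.21607026e+01]), 'wrist_force': array([-0.24885865, -0.20982606,  1.12755083]), 'torque': array([-0.00545135,  0.00523906, -0.03995514]), 'grasp_force': 0.0, 'opening': 0.08527009172908559}
top 42.68346061709715 323.10528495677016 195.38085891914156 [[0.0062, -0.9999, -0.0125, -0.0493], [-0.9839, -0.0039, -0.1785, 0.5405], [0.1784, 0.0134, -0.9839, 0.7933], [0.0, 0.0, 0.0, 1.0]]
scene 53.259671496913455 311.61717747845194 203.77317264152393 [[0.4557, 0.89, -0.0145, -0.1794], [0.6353, -0.3367, -0.695, -0.3307], [-0.6234, 0.3075, -0.7189, 1.257], [0.0, 0.0, 0.0, 1.0]]
```

View pics/top0.png

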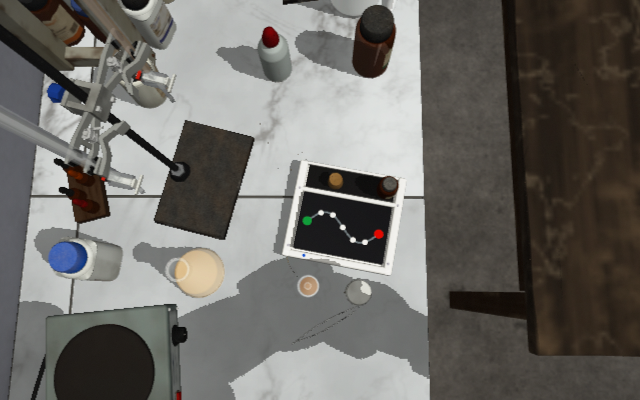

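View pics/scene0.png

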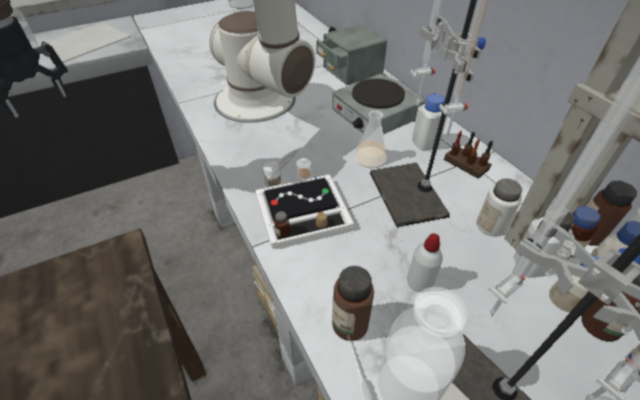

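The top view shows the pad around (345,217), green dot at (307,220), red at (379,234) and the white dots between. The cork is at (336,180), the vial at (388,186), and the glass and jar at (308,286) and (358,291). Both views show the same S line. Next I measure the dots.

```bash
cat > h.py <<'E'
from workcell import bot
import cv2,numpy as np
L=np.array([[0.02*np.sin(2*np.pi*k/6),0.06-0.02*k] for k in range(7)])
def ray(cal,px,z):
    f=200/np.tan(np.radians(cal['vfov'])/2); M=np.array(cal['camera_from_world']);R=M[:3,:3];c=-R.T@M[:3,3]
    out=[]
    for u,v in px:
        d=R.T@np.array([(u-cal['cx'])/f,(v-cal['cy'])/f,1]); out.append((c+d*(z-c[2])/d[2])[:2])
    return np.array(out)
def blobs(m,lo,hi):
    n,_,s,c=cv2.connectedComponentsWithStats(m.astype(np.uint8))
    return [(c[i],s[i,4]) for i in range(1,n) if lo<=s[i,4]<=hi]
def masks(im):
    r,g,b=[im[...,i].astype(int) for i in range(3)]
    return (g>r+50)&(g>b+30),(r>g+90)&(r>b+90),(np.minimum(np.minimum(r,g),b)>170)
def fit(P):
    a=P-P.mean(0);l=L[:len(P)]-L[:len(P)].mean(0)
    th=np.arctan2((l[:,0]*a[:,1]-l[:,1]*a[:,0]).sum(),(l*a).sum())
    R=np.array([[np.cos(th),-np.sin(th)],[np.sin(th),np.cos(th)]]);t=P.mean(0)-R@L[:len(P)].mean(0)
    return t,np.degrees(th),R,np.linalg.norm(P-(L@R.T+t),axis=1)
E
python3 - <<'E'
from h import *
im=cv2.imread('pics/top0.png')[...,::-1]; cal=bot.calibration('top')
g,r,w=masks(im)
for n,m in zip('grw',(g,r,w)): print(n,[(np.round(c,1).tolist(),int(a)) for c,a in blobs(m,6,150) if 280<c[0]<410 and 190<c[1]<260])
px=[(307,220.5),(321,213),(333,215),(342.5,227),(353,240),(365,242),(379,234)]
P=ray(cal,px,.034);print(np.round(P,4).tolist());t,th,R,e=fit(P);print(t,th,e)
print('cork,vial,wb,jar',np.round(ray(cal,[(336,178),(389,181),(308,286),(358,291)],.05),3).tolist())
E
```

```text
g [([306.7, 220.2], 73)]
r [([378.3, 233.7], 69)]
w [([320.5, 212.3], 22), ([332.4, 214.7], 23), ([342.2, 227.1], 23), ([352.6, 239.5], 24), ([364.5, 241.9], 24)]
[[0.5009, -0.0199], [0.5136, -0.043], [0.5103, -0.063], [0.4904, -0.0787], [0.4689, -0.096], [0.4658, -0.1157], [0.479, -0.1388]]
[ 0.48984401 -0.07928513] -10.281873116312264 [0.00052918 0.00044525 0.00029273 0.00076944 0.00030753 0.0001474
 0.00051317]
cork,vial,wb,jar [[0.57, -0.068], [0.565, -0.155], [0.394, -0.023], [0.387, -0.103]]
```

```bash
python3 -m crank '[{"gripper":0,"travel":[0,0,0],"twist":[0,0,0.1415]},{"gripper":0,"travel":[0,0,0],"twist":[0,0,0.1415]},{"gripper":0,"travel":[0,0,0],"twist":[0,0,0.1415]},{"gripper":0,"travel":[0,0,0],"twist":[0,0,0.1415]},{"gripper":0,"travel":[20,-50,0],"twist":[0,0,0]},{"gripper":0,"travel":[20,-50,0],"twist":[0,0,0]},{"gripper":0,"travel":[20,-50,0],"twist":[0,0,0]},{"gripper":0,"travel":[20,-50,0],"twist":[0,0,0]},{"gripper":0,"travel":[20,-50,0],"twist":[0,0,0]},{"gripper":0,"travel":[20,-50,0],"twist":[0,0,0]},{"gripper":0,"travel":[20,-50,0],"twist":[0,0,0]},{"gripper":0,"travel":[20,-50,0],"twist":[0,0,0]}]' 40
python3 - <<'E'
from h import *
o=bot.get_obs();print(o['ee_pos'],o['tcp_rot'],o['wrist_force'])
cal=bot.calibration('wrist');M=cal['camera_from_world'];R=M[:3,:3];print(-R.T@M[:3,3],np.round(R,3).tolist(),cal['vfov'])
f=200/np.tan(np.radians(cal['vfov'])/2)
p=M@np.array([.49,-.08,.034,1]);print('plate px',p[0]/p[2]*f+cal['cx'],p[1]/p[2]*f+cal['cy'])
cv2.imwrite('pics/w1.png',bot.camera('wrist')[...,::-1])
E
```

```text
time: 1.6
ee_pos: [0.4368, -0.1426, 0.2311]
tcp_rot: [180.0, 0.0, -10.3]
wrist_force: [0.0, -1.1, -0.4]
opening: 0.0001
grasp_force: 0.0
[ 0.43676503 -0.14260986  0.23112855] [ 1.79997190e+02  4.29888218e-03 -1.02685666e+01] [ 0.0065232  -1.10180635 -0.39726515]
[ 0.5207554  -0.15894395  0.37302935] [[-0.179, -0.984, -0.0], [-0.929, 0.169, 0.328], [-0.323, 0.059, -0.945]] 59.39097625701123
plate px 247.3489221837678 129.62235889831084
```

View pics/w1.png

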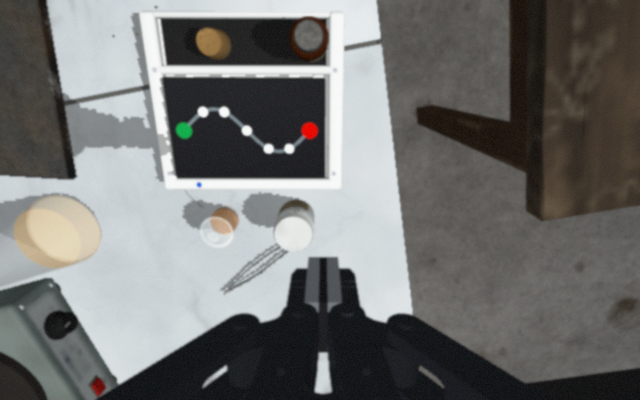

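The wrist view shows all seven dots clearly, from green at (184,131) to red at (310,131). The jar at (293,230) and the bottle at (218,228) stand in front of the pad. Next I refine the fit.

```bash
cat >> h.py <<'E'
def look(box):
    o=bot.get_obs();cal=bot.calibration('wrist');im=bot.camera('wrist');g,r,w=masks(im)
    x0,x1,y0,y1=box;ins=lambda B:[c for c,a in B if x0<c[0]<x1 and y0<c[1]<y1]
    G=ins(blobs(g,40,900));Rd=ins(blobs(r,40,900));W=sorted(ins(blobs(w,25,400)),key=lambda c:c[0])
    print(len(G),len(W),len(Rd));P=ray(cal,G+W+Rd,.034);t,th,R,e=fit(P)
    print('t',t,'yaw',th,'err',np.round(e,4)); p=o['ee_pos'];yw=np.radians(o['tcp_rot'][2])
    T=np.array([[np.cos(yw),np.sin(yw)],[np.sin(yw),-np.cos(yw)]])  # rows: tool x, y in world
    print('tcp',p,o['tcp_rot'],'marks in tool mm:',np.round(1000*(P-p[:2])@T.T,1).tolist())
    np.savez('fit.npz',t=t,th=th)
E
python3 -c "
from h import *
look((166,330,80,180))"
```

```text
1 5 1
t [ 0.48967407 -0.07903265] yaw -10.36203080554682 err [0.0001 0.0001 0.0001 0.0001 0.0001 0.0001 0.0001]
tcp [ 0.43913472 -0.13843434  0.23076953] [-1.79869805e+02 -1.74032305e-02 -1.00958508e+01] marks in tool mm: [[39.6, -127.4], [56.9, -107.2], [56.8, -87.3], [39.3, -67.3], [22.0, -47.4], [21.7, -27.5], [39.1, -7.3]]
```

```bash
python3 -m crank '[{"gripper":0,"travel":[0,0,0],"twist":[0,0,0]},{"gripper":0,"travel":[0,0,0],"twist":[0,0,0]},{"gripper":0,"travel":[0,0,0],"twist":[0,0,0]},{"gripper":0,"travel":[0,0,0],"twist":[0,0,0]}]'; python3 -c "
from h import *
look((140,345,70,190))"
```

```text
time: 2.2
ee_pos: [0.4359, -0.145, 0.2313]
tcp_rot: [180.0, -0.0, -10.3]
wrist_force: [1.1, -0.5, 0.3]
opening: 0.0003
grasp_force: 0.0
1 5 1
t [ 0.48963283 -0.07899867] yaw -10.311669552205522 err [0.0001 0.     0.     0.     0.0001 0.0001 0.0001]
tcp [ 0.43592173 -0.14496835  0.23133249] [ 1.79998111e+02 -5.63750261e-03 -1.03490090e+01] marks in tool mm: [[40.9, -134.7], [58.3, -114.6], [58.3, -94.5], [41.0, -74.5], [23.8, -54.5], [23.7, -34.4], [41.0, -14.5]]
```

```bash
python3 -m crank '[{"gripper":0,"travel":[7,-22,0],"twist":[0,0,0]},{"gripper":0,"travel":[7,-23,-0],"twist":[0,0,0]},{"gripper":0,"travel":[7,-23,20],"twist":[0,0,0]},{"gripper":0,"travel":[7,-23,30],"twist":[0,0,0]},{"gripper":0,"travel":[7,-23,30],"twist":[0,0,0]},{"gripper":0,"travel":[6,-20.7,30],"twist":[0,0,0]},{"gripper":0,"travel":[0,0,30],"twist":[0,0,0]},{"gripper":0,"travel":[0,0,20],"twist":[0,0,0]},{"gripper":0,"travel":[0,0,11],"twist":[0,0,0]},{"gripper":0,"travel":[0,0,6],"twist":[0,0,0]},{"gripper":0,"travel":[0,0,0],"twist":[0,0,0]},{"gripper":0,"travel":[0,0,0],"twist":[0,0,0]}]'; python3 - <<'E'
from h import *
o=bot.get_obs();p=o['ee_pos'];im=bot.camera('wrist');cv2.imwrite('pics/w2.png',im[...,::-1])
d=np.load('fit.npz');th=np.radians(d['th']);R=np.array([[np.cos(th),-np.sin(th)],[np.sin(th),np.cos(th)]])
print(p,o['tcp_rot'],o['wrist_force'],'in plate mm',1000*(p[:2]-d['t'])@R)
E
```

```text
time: 3.75
ee_pos: [0.4945, -0.0541, 0.0558]
tcp_rot: [-178.3, -0.1, -7.2]
wrist_force: [-0.9, 0.3, 0.3]
opening: 0.0003
grasp_force: 0.0
[ 0.49448922 -0.05411737  0.05583001] [-1.78327575e+02 -5.55246447e-02 -7.20110468e+00] [-0.86348933  0.28149251  0.2669517 ] in plate mm [ 0.32412981 25.34873336]
```

View pics/w2.png

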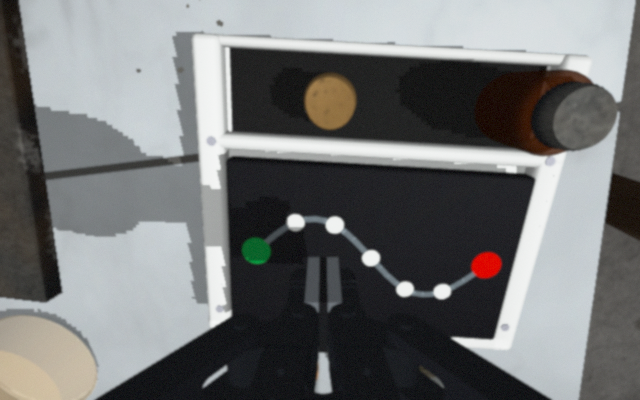

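The fingers stopped short, over plate y≈25 mm, with the tool tilted and turned by a few degrees. The pad, cork at (330,100) and vial at (565,115) look undisturbed. I check the joints and let it settle.

```bash
python3 -c "
from workcell import bot
o=bot.get_obs();print(o['q'],o['qd'],o['joint_efforts'],o['ee_pos'])"; python3 -m crank '[{"gripper":0,"travel":[0,0,0],"twist":[0,0,0]},{"gripper":0,"travel":[0,0,0],"twist":[0,0,0]},{"gripper":0,"travel":[0,0,0],"twist":[0,0,0]},{"gripper":0,"travel":[0,0,0],"twist":[0,0,0]}]'; python3 -c "
from workcell import bot
o=bot.get_obs();print(o['q'],o['qd'],o['ee_pos'],o['tcp_rot'])"
```

```text
[ -7.20123216  -1.96067593 -16.45315986  75.45485186   1.6716266
 180.00296334] [-0.06154128  0.02388869 -0.13709216 -0.104272   -0.06078368 -0.07944413] [-1.30874233e-02 -4.39474833e+01  4.61258376e+01  1.12628899e-03
  9.43092280e-02 -1.16912474e-04] [ 0.49446663 -0.05409656  0.05579558]
time: 4.3
ee_pos: [0.494, -0.054, 0.055]
tcp_rot: [-178.3, 0.0, -7.2]
wrist_force: [0.5, -0.3, 0.3]
opening: 0.0002
grasp_force: 0.0
[ -7.19672316  -1.93210108 -16.51348461  75.43347365   1.6712798
 180.0024561 ] [-0.08123659  0.01312703  0.00440394  0.02278916  0.01106129  0.02566785] [ 0.49402996 -0.05400371  0.05500922] [-1.78328721e+02  1.49288112e-02 -7.19917821e+00]
```

Joint 6 reached its 180° limit, so a yaw of -10° can't be reached over the green dot. I'll back off, square up at a yaw of about +5°, and keep that for the stroke.

```bash
cat >> h.py <<'E'
def where():
    o=bot.get_obs();p=o['ee_pos'];d=np.load('fit.npz');th=np.radians(float(d['th']));R=np.array([[np.cos(th),-np.sin(th)],[np.sin(th),np.cos(th)]])
    yw=np.radians(o['tcp_rot'][2]);T=np.array([[np.cos(yw),np.sin(yw)],[np.sin(yw),-np.cos(yw)]])
    s=np.linspace(0,1,25);C=np.c_[.02*np.sin(2*np.pi*s),.06-.12*s]@R.T+d['t']
    print('t',o['time'],'tcp',np.round(p,4),np.round(o['tcp_rot'],2),'F',np.round(o['wrist_force'],1),'in plate mm',np.round(1000*(p[:2]-d['t'])@R,1))
    return np.round(1000*(C-p[:2])@T.T,1)
E
python3 -m crank '[{"gripper":0,"travel":[0,0,-15],"twist":[0,0,0]},{"gripper":0,"travel":[0,0,-20],"twist":[0,0,0]},{"gripper":0,"travel":[0,0,-10],"twist":[-0.029,0,0]},{"gripper":0,"travel":[0,0,0],"twist":[0,0,-0.1]},{"gripper":0,"travel":[0,0,0],"twist":[0,0,-0.113]},{"gripper":0,"travel":[0,0,0],"twist":[0,0,0]},{"gripper":0,"travel":[0,0,0],"twist":[0,0,0]},{"gripper":0,"travel":[0,0,0],"twist":[0,0,0]}]'; python3 -c "
from h import *
C=where();print(C[0]);look((180,560,160,340))"
```

```text
time: 5.3
ee_pos: [0.4934, -0.0592, 0.1001]
tcp_rot: [-179.8, -0.0, 5.2]
wrist_force: [-0.1, 0.2, 0.3]
opening: -0.0001
grasp_force: 0.0
t 5.3 tcp [ 0.4934 -0.0592  0.1001] [-1.7984e+02 -2.0000e-02  5.2400e+00] F [-0.1  0.2  0.3] in plate mm [ 0.2 20.1]
[ 10.5 -38.5]
1 5 1
t [ 0.48968654 -0.07895872] yaw -10.343104417152698 err [0.     0.0001 0.     0.0001 0.     0.0001 0.0001]
tcp [ 0.49343653 -0.05921674  0.1000682 ] [-1.79836449e+02 -2.47812875e-02  5.24309301e+00] marks in tool mm: [[10.6, -38.4], [21.9, -14.5], [16.5, 4.7], [-5.6, 19.3], [-27.6, 33.9], [-32.9, 53.1], [-21.6, 77.0]]
```

```bash
python3 -m crank '[{"gripper":0,"travel":[3.5,-13,0],"twist":[-0.003,0,0]},{"gripper":0,"travel":[3.5,-13,0],"twist":[0,0,0]},{"gripper":0,"travel":[3.5,-12.5,0],"twist":[0,0,0]},{"gripper":0,"travel":[0,0,12],"twist":[0,0,0]},{"gripper":0,"travel":[0,0,16],"twist":[0,0,0]},{"gripper":0,"travel":[0,0,16],"twist":[0,0,0]},{"gripper":0,"travel":[0,0,8],"twist":[0,0,0]},{"gripper":0,"travel":[0,0,4],"twist":[0,0,0]},{"gripper":0,"travel":[0,0,0],"twist":[0,0,0]},{"gripper":0,"travel":[0,0,0],"twist":[0,0,0]},{"gripper":0,"travel":[0,0,0],"twist":[0,0,0]}]'; python3 - <<'E'
from h import *
C=where();print(C[0]);cv2.imwrite('pics/w3.png',bot.camera('wrist')[...,::-1]);print(bot.get_obs()['q'][5])
E
```

```text
time: 6.72
ee_pos: [0.5006, -0.0199, 0.0445]
tcp_rot: [180.0, -0.1, 5.3]
wrist_force: [-0.5, -0.2, 0.2]
opening: -0.0002
grasp_force: 0.0
t 6.725 tcp [ 0.5006 -0.0199  0.0445] [ 1.80e+02 -7.00e-02  5.32e+00] F [-0.5 -0.2  0.2] in plate mm [ 0.1 60.1]
[-0.2  0. ]
172.40086727334563
```

View pics/w3.png

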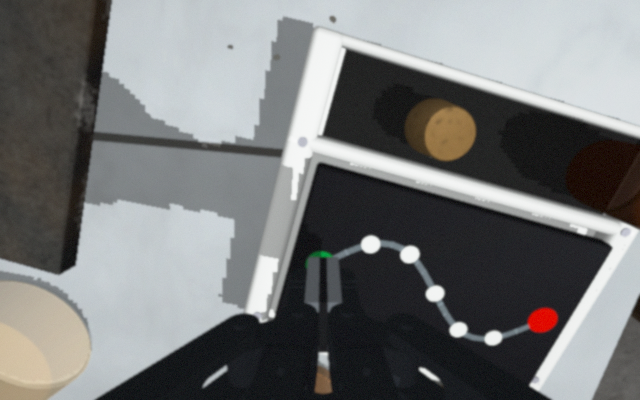

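The fingertips stand directly over the green dot at (321,258), clear of everything else. Now I press.

```bash
python3 -m crank '[{"gripper":0,"travel":[0,0,5],"twist":[0,0,0]},{"gripper":0,"travel":[0,0,4],"twist":[0,0,0]},{"gripper":0,"travel":[0,0,2.5],"twist":[0,0,0]},{"gripper":0,"travel":[0,0,2.5],"twist":[0,0,0]},{"gripper":0,"travel":[0,0,0],"twist":[0,0,0]},{"gripper":0,"travel":[0,0,0],"twist":[0,0,0]},{"gripper":0,"travel":[0,0,0],"twist":[0,0,0]}]'; python3 - <<'E'
from h import *
C=where();print(C.tolist());print(np.round(np.diff(C,axis=0),1).tolist());print(bot.get_obs()['q'][5])
E
```

```text
time: 7.65
ee_pos: [0.5003, -0.0199, 0.0302]
tcp_rot: [-180.0, -0.0, 5.3]
wrist_force: [-1.7, 0.5, 4.6]
opening: 0.0
grasp_force: 1.8
t 7.65 tcp [ 0.5003 -0.0199  0.0302] [-1.80e+02 -2.00e-02  5.32e+00] F [-1.7  0.5  4.6] in plate mm [-0.2 60. ]
[[0.2, 0.1], [3.8, 6.3], [7.1, 12.4], [9.8, 18.3], [11.5, 24.0], [12.1, 29.4], [11.4, 34.4], [9.4, 39.0], [6.1, 43.3], [1.7, 47.2], [-3.7, 50.9], [-9.7, 54.4], [-16.0, 57.8], [-22.3, 61.3], [-28.3, 64.8], [-33.7, 68.5], [-38.1, 72.4], [-41.3, 76.7], [-43.4, 81.3], [-44.0, 86.3], [-43.5, 91.7], [-41.8, 97.4], [-39.1, 103.3], [-35.8, 109.4], [-32.2, 115.6]]
[[3.6, 6.2], [3.3, 6.1], [2.7, 5.9], [1.7, 5.7], [0.6, 5.4], [-0.7, 5.0], [-2.0, 4.6], [-3.3, 4.3], [-4.4, 3.9], [-5.4, 3.7], [-6.0, 3.5], [-6.3, 3.4], [-6.3, 3.5], [-6.0, 3.5], [-5.4, 3.7], [-4.4, 3.9], [-3.2, 4.3], [-2.1, 4.6], [-0.6, 5.0], [0.5, 5.4], [1.7, 5.7], [2.7, 5.9], [3.3, 6.1], [3.6, 6.2]]
172.40406046735805
```

```bash
python3 - <<'E'
from h import *
F=[]
for k in range(6):
    cal=bot.calibration('wrist');im=bot.camera('wrist');F.append(bot.get_obs()['wrist_force'][2])
g,r,w=masks(im)
W=sorted([c for c,a in blobs(w,40,500) if 330<c[0]<520 and 220<c[1]<350 ],key=lambda c:c[0]);Rd=[c for c,a in blobs(r,60,1200) if c[0]>480]
print(np.round(F,1),np.round(W,0).tolist(),Rd)
d=np.load('fit.npz')
for z in (.026,.028,.030,.032,.034):
    P=ray(cal,W+Rd,z);s=np.linalg.norm(P[-1]-P[0])/np.linalg.norm(L[6]-L[1]);th=np.radians(float(d['th']));R=np.array([[np.cos(th),-np.sin(th)],[np.sin(th),np.cos(th)]])
    print(z,'scale',s,'offset mm',np.round(1000*(P-(L[1:]@R.T+d['t'])).mean(0),2))
where()
E
```

```text
[4.1 3.7 4.1 4.  3.6 3. ] [[373.0, 253.0], [415.0, 264.0], [441.0, 305.0], [467.0, 341.0]] [array([555.07219662, 332.66666667])]Traceback (most recent call last):
  File "<stdin>", line 11, in <module>
ValueError: operands could not be broadcast together with shapes (5,2) (6,2)
```

Force averages 3.8 N, which means about 4 mm pressed and agrees with z. I start the stroke with the first quarter.

```bash
python3 -m crank '[{"gripper":0,"travel":[3.8,6.3,0],"twist":[0,0,0]},{"gripper":0,"travel":[3.3,6.1,0],"twist":[0,0,0]},{"gripper":0,"travel":[2.7,5.9,0],"twist":[0,0,0]},{"gripper":0,"travel":[1.7,5.7,0],"twist":[0,0,0]},{"gripper":0,"travel":[0.6,5.4,0],"twist":[0,0,0]},{"gripper":0,"travel":[-0.7,5.0,0],"twist":[0,0,0]}]'; python3 -c "
from h import *
print(where()[[6,7,8]])"
```

```text
time: 8.7
ee_pos: [0.5151, -0.0534, 0.0301]
tcp_rot: [-180.0, -0.0, 5.3]
wrist_force: [-0.2, 1.4, 4.2]
opening: -0.0001
grasp_force: 1.8
t 8.7 tcp [ 0.5151 -0.0534  0.0301] [-1.7999e+02 -5.0000e-02  5.3200e+00] F [-0.2  1.4  4.2] in plate mm [20.4 29.7]
[[-0.3 -0.4]
 [-2.3  4.2]
 [-5.6  8.5]]
```

Tracking is within 0.5 mm and the depth is steady, so I carry on.

```bash
python3 -m crank '[{"gripper":0,"travel":[-2.2,4.4,0],"twist":[0,0,0]},{"gripper":0,"travel":[-3.3,4.2,0],"twist":[0,0,0]},{"gripper":0,"travel":[-4.4,3.9,0],"twist":[0,0,0]},{"gripper":0,"travel":[-5.4,3.7,0],"twist":[0,0,0]},{"gripper":0,"travel":[-6,3.5,0],"twist":[0,0,0]},{"gripper":0,"travel":[-6.3,3.4,0],"twist":[0,0,0]},{"gripper":0,"travel":[-6.3,3.5,0],"twist":[0,0,0]},{"gripper":0,"travel":[-6,3.5,0],"twist":[0,0,0]},{"gripper":0,"travel":[-5.4,3.7,0],"twist":[0,0,0]}]'; python3 -c "
from h import *
print(where()[[15,16,17]])"
```

```text
time: 9.82
ee_pos: [0.4725, -0.0912, 0.0301]
tcp_rot: [-180.0, -0.0, 5.3]
wrist_force: [1.6, 2.0, 3.8]
opening: -0.0001
grasp_force: 1.9
t 9.825 tcp [ 0.4725 -0.0912  0.0301] [-1.7999e+02 -2.0000e-02  5.3200e+00] F [1.6 2.  3.8] in plate mm [-14.7 -15.1]
[[ 0.6  0.1]
 [-3.8  4. ]
 [-7.1  8.3]]
```

```bash
python3 -m crank '[{"gripper":0,"travel":[-4.2,4,0],"twist":[0,0,0]},{"gripper":0,"travel":[-3.2,4.3,0],"twist":[0,0,0]},{"gripper":0,"travel":[-2.1,4.6,0],"twist":[0,0,0]},{"gripper":0,"travel":[-0.6,5,0],"twist":[0,0,0]},{"gripper":0,"travel":[0.5,5.4,0],"twist":[0,0,0]},{"gripper":0,"travel":[1.7,5.7,0],"twist":[0,0,0]},{"gripper":0,"travel":[2.7,5.9,0],"twist":[0,0,0]},{"gripper":0,"travel":[3.3,6.1,0],"twist":[0,0,0]},{"gripper":0,"travel":[3.6,6.2,0],"twist":[0,0,0]},{"gripper":0,"travel":[0,0,0],"twist":[0,0,0]},{"gripper":0,"travel":[0,0,0],"twist":[0,0,0]}]'; python3 -c "
from h import *
print(where()[24])"
```

```text
time: 11.2
ee_pos: [0.4795, -0.1384, 0.0303]
tcp_rot: [179.9, -0.1, 5.3]
wrist_force: [0.9, -2.7, 2.4]
opening: 0.0002
grasp_force: 1.8
t 11.2 tcp [ 0.4795 -0.1384  0.0303] [ 1.7992e+02 -7.0000e-02  5.3000e+00] F [ 0.9 -2.7  2.4] in plate mm [  0.6 -60.3]
[-0.5 -0.4]
```

On the red dot. Next I lift straight up and check that the pad hasn't shifted.

```bash
python3 -m crank '[{"gripper":0,"travel":[0,0,-4],"twist":[0,0,0]},{"gripper":0,"travel":[0,0,-8],"twist":[0,0,0]},{"gripper":0,"travel":[0,0,-15],"twist":[0,0,0]},{"gripper":0,"travel":[0,0,-25],"twist":[0,0,0]},{"gripper":0,"travel":[0,0,-30],"twist":[0,0,0]},{"gripper":0,"travel":[0,0,-30],"twist":[0,0,0]},{"gripper":0,"travel":[0,0,-20],"twist":[0,0,0]},{"gripper":0,"travel":[0,0,-8],"twist":[0,0,0]},{"gripper":0,"travel":[0,0,0],"twist":[0,0,0]},{"gripper":0,"travel":[0,0,0],"twist":[0,0,0]},{"gripper":0,"travel":[0,0,0],"twist":[0,0,0]},{"gripper":0,"travel":[0,0,0],"twist":[0,0,0]}]'; python3 - <<'E'
from h import *
where();im=bot.camera('wrist');cv2.imwrite('pics/w4.png',im[...,::-1]);look((0,640,0,330)) if 0 else None
E
```

```text
time: 12.7
ee_pos: [0.4787, -0.1377, 0.1696]
tcp_rot: [-180.0, 0.0, 5.3]
wrist_force: [-0.2, -0.1, -0.3]
opening: -0.0004
grasp_force: 0.0
t 12.7 tcp [ 0.4787 -0.1377  0.1696] [-1.7998e+02  2.0000e-02  5.3200e+00] F [-0.2 -0.1 -0.3] in plate mm [ -0.2 -59.8]
```

View pics/w4.png

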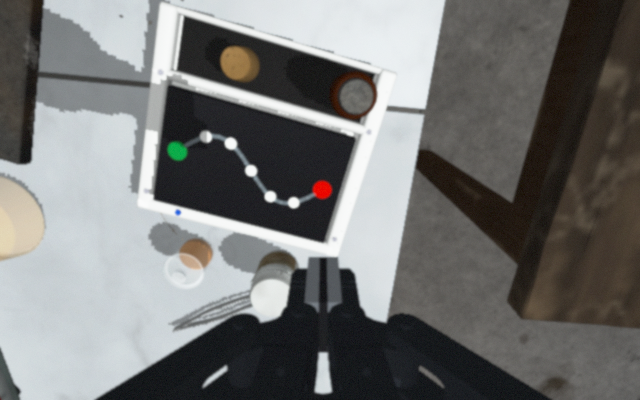

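The pad lies in place with its dots from green (177,151) to red (322,189). The cork, vial, bottle and jar all stand upright, and the fingers are clear. Handing in.

```bash
python3 -c "
from h import *
print(bot.job_done())"
```

```text
the job is handed in; nothing more can be done
None
```

The control pad's S-line was stroked green to red in one light, unbroken pass at about 4 mm depth. The fingers were then lifted clear with the pad and bystanders looking undisturbed, and the job was handed in at about 13 s; no verdict came back.

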